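Spin the carving turntable and brake it on its mark

TASK

Check that the carver's turntable runs free and park it: flick it counter-clockwise (seen from above) with one short push of a fingertip against its brass peg, and let it coast untouched for at least one full turn. Then, while it still turns, press a fingertip on the disc, never on the peg, so that at its one and only stop the blue pointer points into the red band, and finish like that, with the fingertip still pressed on the disc and holding it still. Pick nothing up, do not nudge the disc along after it has stopped, and leave the mallet, glue bottle, file and pattern board alone.

Things in the scene. Friction and masses are not known exactly. Their poses are not given: they have to be found in the camera images.
- wheel (a joint): Angle of the disc about its upright axis, rad, growing counter-clockwise from above; it counts on past 2 pi, no stops. Starts at rest at -0.2 to 0.2. The bearing is nearly free: after a push the disc coasts, each second losing a tenth of its speed (0.07 to 0.12: its mass varies) and another 0.05 rad/s: from 3 rad/s some 3 turns in 20 s, then it stops by itself. A push on the peg at 0.15 m/s gives about 3 rad/s.
- base: Round dark steel base plate, 316 mm across, 10 mm thick, fixed to the table. Origin on the disc's axis at table height; z up. It stands in a different place and yaw each time.
- disc: Plywood turntable disc, 240 mm across, 18 mm thick, about 1 kg; flat top 48 mm above the table. Origin on the axis at its underside; x axis through the middle of the red band. The top is bare between rosette and rim except for the peg; a fingertip on its outer 35 mm clears the peg as it turns. A few newtons of fingertip pressure stop it almost at once. Black arrows show counter-clockwise.
- disc_center (a point): Disc axis at the height of the disc's top face, 48 mm above the table. A carved wooden rosette, 84 mm across, is fixed there and rises to 62 mm above the table.
- peg: Upright brass peg fixed in the disc, 14 mm diameter, 36 mm tall (from 48 to 84 mm above the table), its axis 65 mm from the disc's axis, exactly opposite the red band. Origin at its foot on the axis of the peg. At the start it is on the side of the disc nearer the robot, give or take some 60 degrees.
- peg_top (a point): Centre of the top of the brass peg, 84 mm above the table.
- mark (a point): Middle of the red band, on the rim of the disc (120 mm from its axis) at the height of its top face. The painted band spans 12 degrees to either side of this point, reaches from the rim 36 mm inward and goes down the rim's edge.
- pointer_tip (a point): Where the blue pointer points: the spot on the circle of the disc's rim (120 mm from its axis) straight in front of the pointer's tip, 48 mm above the table. The mark is at the pointer when mark comes to this place.
- pointer: Blue plastic pointer block with an arrow-shaped top, fixed on the base plate outside the disc, 26 mm wide, from 122 to 156 mm from the disc's axis, its top 50 mm above the table. Origin on the disc's axis at table height; its x axis points from the axis out to the pointer. Each time it stands at another place round the disc, never at the red band's starting place.
- mallet: Bystander: turned wooden carving mallet standing on its head, 68 mm across, 120 mm tall. Origin under its middle.
- glue: Bystander: white glue bottle with orange cap, 44 mm across, 100 mm tall. Origin under its middle.
- file: Bystander: flat file with brass handle, 232 mm long, lying along its x axis, handle to -x, 26 mm high. Origin on the table under it.
- blank: Bystander: small wooden board with a paper pattern on top, 160 x 55 x 11 mm, lying flat. Origin under its middle.

How it is judged:
By the outcome, as a careful person would: the job done as asked, in the order asked, and still so for the second after the job is handed in, while the arm keeps its last pose, push and grip.
It also fails if it takes over 64 s, if anything falls off the work surface, if the arm or the gripper's body presses on something with over 40 N, if the wrist force passes 120 N, or if a joint passes its speed limit or range.

ROBOT

A 6-joint arm with a two-finger parallel gripper is mounted at the origin on the work surface. World frame = base frame: x ahead of the robot, y to its left, z up, the work surface at z = 0. Lengths are in m, angles in rad, forces in N, time in s.
With the tool pointing down it reaches from about 0.35 to 0.975 m from the base axis. Payload 4.9 kg.
Tool frame: the origin (TCP) lies at the very end of the fingers, on their centre line; the grasp point (between the pads) lies 19 mm behind it; y points along the fingers, z is the direction in which the jaws open and shut, and the axes are right-handed (so a half turn about y gives the same grasp; the last joint's range is limited). The gripper opens to 85 mm and grips with 20 to 120 N. Pads are 22 mm wide; open, the fingers measure 114 mm over their backs; the gripper's body (76 mm by 85 mm) begins 54 mm behind the grasp point. The pads swing forward as they close: fully open they stand 13 mm farther back than shut.
Start: joints at [1.149, 0.053, 1.613, -0, 1.476, -0.119], TCP at [0.186, 0.597, 0.231] pointing down, gripper open.
Joint ranges: [-3.01, 3.01], [-1.01, 2.22], [0.06, 2.58], [-1.02, 4.17], [0.09, 2.62], [-3.14, 3.14]. Speed limits (rad/s): [2.57, 2.57, 3.14, 3.14, 3.14, 3.14].

INTERFACE

Orientations are given as a rotation vector (axis times angle).
In Python, from station import monitor, viewer, ticket gives the robot as it stands.
- The arm moves only by the tool servo_tool, never from a script. Its argument "commands" is one flat list of numbers, 7 for each row, row after row: the turn, a rotation vector about the tool's x, y, z in rad, then the shift along the tool's x, y, z in cm, then the opening, from 0 (shut) to 1 (fully open). In form: [rx, ry, rz, dx, dy, dz, claw, rx, ry, rz, dx, dy, dz, claw, ...]. A call has 1 to 20 rows; each row shifts and turns the pose as measured when the row begins, along the tool's axes as they then stand; what a row does not reach is not made up. A row lasts 1/10 s, in which the tool goes at most 50 mm and 8.59 degrees, less where a joint would pass 70% of its speed; a pose out of reach is approached as far as the arm can. A call is refused whole if a number of a shift passes 5 or a number of a turn 0.15, either way. A call with a gripper value outside its range is refused whole. The fingers move at their own pace and stop on an object; "grip_force" is the grip in N (left out, the last holds). Time passes only in rows, so rows that do not move let the fingers close. It gives the time, the measured TCP pose, the force and the opening at its end, in the units of the state.
- monitor.get_obs(): the state, without advancing time (a new reading comes with each control period).
- viewer.get_image(name): name is "scene" or "top" or "wrist"; returns a dict with "frame" (480x640x3 uint8, red, green, blue), "depth" (480x640 float32, m along the optical axis (not along the pixel's ray), 0 where there is no reading), "camera_matrix" (3x3 intrinsics, pixels), "dist_coeffs" ([k1, k2, p1, p2, k3] as OpenCV has them; the pictures are not rectified), "cam_to_world" (4x4, takes a point from camera to world coordinates). Camera axes: x right, y down, z forward; pixel columns grow to the right and rows downward; lengths in m; the calibration is good to about 2 mm. A picture is of the moment at which its call begins.
- ticket.finish_job(): hands the job in, once; it reports no verdict.
The state is a dict: "t": time; "q": joint angles; "dq": joint speeds; "effort": joint torques, N m; "tool_pos": TCP position; "tool_rot": TCP orientation; "contact_force": force on the tool from outside, world axes, zero at the start; "wrist_torque": the same for the moment, N m; "opening": finger opening in m.
Only numpy, scipy, OpenCV 4.12 (cv2) and the standard library are available. Lean on these libraries where they do the work, as an engineer would, in place of code of your own. Each camera call takes 0.05 s, during which the arm holds its last target.

## Working session

There is one attempt and no reset: what is moved stays moved. The work goes in short steps, Python scripts to look and compute and a tool call to move; the robot and the scene stay as the last step left them, time stands still between calls to the robot, and variables do not carry over. Pictures are saved under pics/ and viewed, and the job is handed in when it is done.

Besides the shell and the picture viewer there is one more tool, called in YAML: its name, and indented under it one key for each argument. servo_tool: Moves the arm, as the interface text tells. Its arguments: {"type":"object","properties":{"commands":{"type":"array","items":{"type":"number"}},"grip_force":{"type":"number"}},"required":["commands"]}

```bash
ls; mkdir -p pics
python3 - <<'E'
from station import monitor, viewer, ticket
import cv2
o=monitor.get_obs()
for k,v in o.items(): print(k,v)
for n in("top","scene"):
    d=viewer.get_image(n); cv2.imwrite(f"pics/{n}0.png",d["frame"][:,:,::-1]); print(n,d["camera_matrix"],d["dist_coeffs"],d["cam_to_world"])
E
```

```text
pics
t 0.0
q [ 1.14901777e+00  5.33372540e-02  1.61427581e+00  1.30788114e-05
  1.47599643e+00 -1.18964046e-01]
dq [-5.85588919e-04  5.77251955e-04  2.55312274e-04 -7.14677531e-04
  2.28390542e-03 -7.52446550e-05]
effort [-1.49341635e-03 -3.93672073e+01 -3.70180321e+01 -7.07467279e-05
  6.90075583e-03  7.53090518e-06]
tool_pos [0.18610155 0.59600717 0.23008603]
tool_rot [-1.5596416   0.23816432 -0.23729552]
contact_force [-0.59112036  0.76106445 -0.46078789]
wrist_torque [ 0.04948602 -0.02968994 -0.00565453]
opening 0.08532179895838853
top [[524.04348173   0.         321.73533179]
 [  0.         524.04348173 248.1961914 ]
 [  0.           0.           1.        ]] [0.00269503 0.         0.         0.         0.        ] [[ 0.02591765 -0.99629118  0.08204968  0.49060081]
 [-0.99955071 -0.02706335 -0.01288201  0.0075437 ]
 [ 0.01505478 -0.08167895 -0.99654498  1.18650378]
 [ 0.          0.          0.          1.        ]]
scene [[451.32102879   0.         319.52785458]
 [  0.         451.32102879 232.49089523]
 [  0.           0.           1.        ]] [-0.04122038  0.          0.          0.          0.        ] [[-0.70220539  0.49220131 -0.51443704  0.96874304]
 [ 0.71194857  0.47927223 -0.51325175  0.41349527]
 [-0.00606779 -0.72666086 -0.68696956  0.64233076]
 [ 0.          0.          0.          1.        ]]
```

View pics/top0.png

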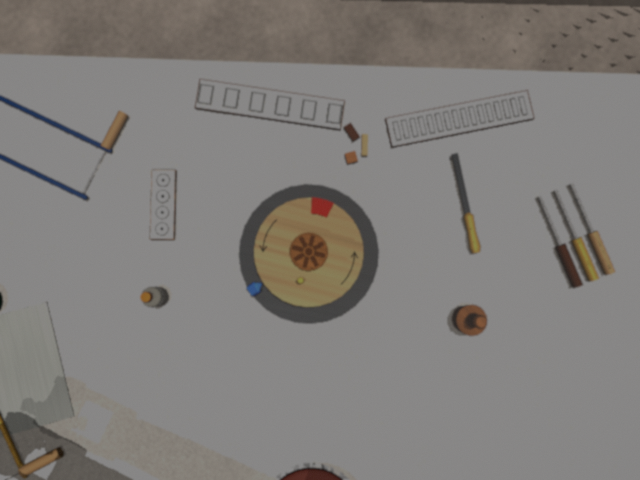

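View pics/scene0.png

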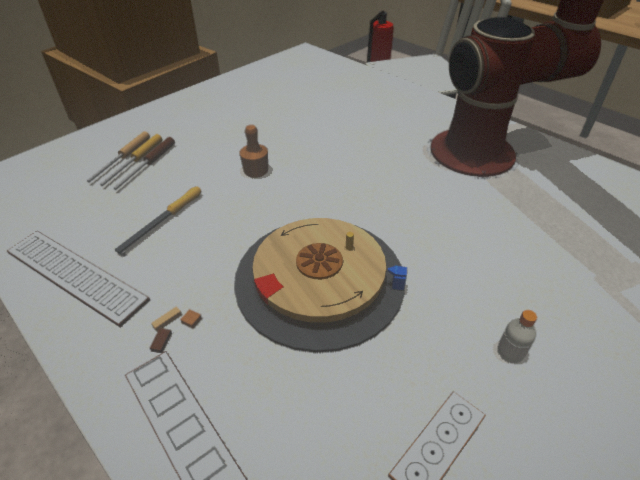

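The top view shows the disc centre near (309,251), the red band (321,207), the peg (300,281) and the pointer (255,289). The bystanders are clear of the disc. Next I'll measure these.

```bash
cat > h.py <<'E'
from station import monitor, viewer, ticket
import cv2, numpy as np
from scipy.spatial.transform import Rotation as R
def pts(d,mask,z=None):
    v,u=np.nonzero(mask)
    uv=cv2.undistortPoints(np.stack([u,v],1).astype(float)[:,None],d["camera_matrix"],np.array(d["dist_coeffs"]))[:,0]
    T=d["cam_to_world"]; ray=np.c_[uv,np.ones(len(uv))]@T[:3,:3].T
    if z is None: s=d["depth"][v,u]
    else: s=(z-T[2,3])/ray[:,2]
    return T[:3,3]+ray*s[:,None]
def hsv(d): return cv2.cvtColor(d["frame"],cv2.COLOR_RGB2HSV)
def red(d):
    h=hsv(d); return ((h[...,0]<6)|(h[...,0]>174))&(h[...,1]>190)&(h[...,2]>70)
def blue(d):
    h=hsv(d); return (abs(h[...,0].astype(int)-110)<10)&(h[...,1]>150)&(h[...,2]>60)
E
python3 - <<'E'
from h import *
d=viewer.get_image("top")
win=np.zeros((480,640),bool); win[180:330,235:385]=1
D=pts(d,np.ones((480,640),bool)).reshape(480,640,3)
z=D[...,2]
m=win&(abs(z-.048)<.006)
h=hsv(d); 
wood=win&(h[...,1]>60)&(h[...,0]<30)&(h[...,2]>80)
for mm in(m,wood):
    c,_=cv2.findContours(mm.astype(np.uint8),cv2.RETR_EXTERNAL,cv2.CHAIN_APPROX_NONE); c=max(c,key=cv2.contourArea)
    e=cv2.fitEllipse(c); q=np.zeros((480,640),bool); q[c[:,0,1],c[:,0,0]]=1
    P=pts(d,q,.048); A=np.c_[2*P[:,:2],np.ones(len(P))]; s=np.linalg.lstsq(A,(P[:,:2]**2).sum(1),rcond=None)[0]
    print(e,s[:2],np.sqrt(s[2]+s[0]**2+s[1]**2))
C=s[:2]
for n,mk,zz in(("red",red(d)&win,.048),("blue",blue(d)&win,.05),("peg",win&(z>.075)&(z<.095),None)):
    P=pts(d,mk,zz); p=np.median(P,0); r=p[:2]-C; print(n,len(P),p,np.hypot(*r),np.degrees(np.arctan2(r[1],r[0])))
    
o=monitor.get_obs(); print(R.from_rotvec(o["tool_rot"]).as_matrix())
for sl in((slice(120,180),slice(130,180)),(slice(150,250),slice(430,490)),(slice(290,350),slice(440,500)),(slice(270,320),slice(130,175))):
    w=np.zeros((480,640),bool); w[sl]=1; w&=z>.008
    print(pts(d,w).min(0),pts(d,w).max(0)) if w.any() else print(0)
cr=d["frame"][170:335,225:395,::-1]; cv2.imwrite("pics/crop0.png",cv2.resize(cr,None,fx=3.5,fy=3.5))
E
```

```text
((308.0706787109375, 252.10484313964844), (108.33956909179688, 108.64513397216797), 49.283912658691406) [0.57600113 0.02219546] 0.1182812339745176
((308.35968017578125, 251.72325134277344), (109.20072937011719, 109.85726165771484), 41.214908599853516) [0.57687383 0.02158739] 0.11942236025887822
red 3 [ 0.66566928 -0.00568957  0.048     ] 0.09289060330225345 -17.076363197489062
blue 48 [0.49185097 0.14089349 0.05      ] 0.14650199431354213 125.47536983551066
peg 35 [0.51313528 0.03714855 0.08257888] 0.06561061191650852 166.2801636819179
[[ 9.54506989e-01 -7.15873842e-04  2.98187685e-01]
 [-2.98188458e-01 -1.52926345e-03  9.54505791e-01]
 [-2.27298198e-04 -9.99998574e-01 -1.67315797e-03]]
[0.49060081 0.0075437  0.00806221] [0.75672689 0.38389324 1.18650378]
[ 0.49060081 -0.36421543  0.00815365] [0.81490852 0.0075437  1.18650378]
[ 0.40528565 -0.36564234  0.00890145] [0.49060081 0.0075437  1.18650378]
[0.44752059 0.0075437  0.00862659] [0.4909501  0.37389914 1.18650378]
```

View pics/crop0.png

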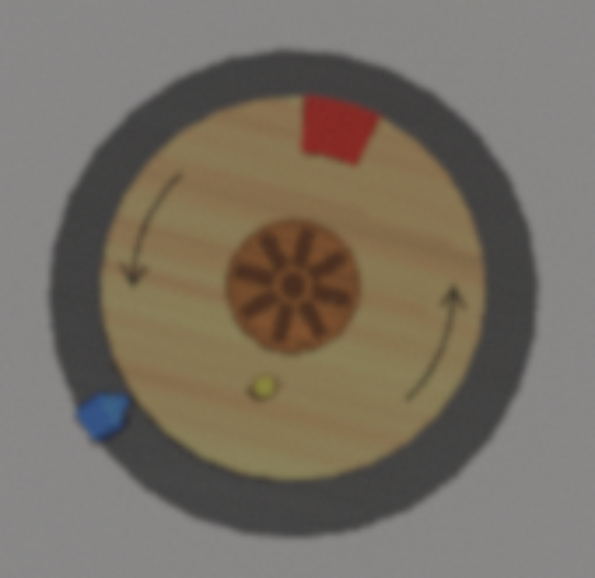

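servo_tool:
  commands: [0, 0, 0, 2, 0, -1.5, 0, 0, 0, 0, 4, 0, -3, 0, 0, 0, 0, 4, 0, -3, 0, 0, 0, 0, 4, 0, -3, 0, 0, 0, 0, 4, 0, -3, 0, 0, 0, 0, 4, 0, -3, 0, 0, 0, 0, 4, 0, -3, 0, 0, 0, 0, 4, 0, -3, 0, 0, 0, 0, 4, 0, -3, 0, 0, 0, 0, 2, 0, -1.5, 0]

```text
t: 1.15
tool_pos: [0.4498, 0.2278, 0.227]
tool_rot: [-1.563, 0.232, -0.229]
contact_force: [-1.1, 0.1, -0.1]
opening: -0.0
```

```bash
cat >> h.py <<'E'
C=np.array([.5767,.0218])
def red(d):
    f=d["frame"].astype(int); return (f[...,0]>2.2*f[...,1])&(f[...,0]>2.2*f[...,2])&(f[...,0]>80)
def ang(d,mk,z):
    P=pts(d,mk,z); r=P[:,:2]-C; k=np.hypot(*r.T); s=(k<.17); 
    p=P[s].mean(0)[:2]-C; return s.sum(),np.hypot(*p),np.degrees(np.arctan2(p[1],p[0]))
def tip():
    o=monitor.get_obs(); print("t",o["t"],"p",o["tool_pos"].round(4),"F",o["contact_force"].round(1),"op",round(float(o["opening"]),4)); return o
def totool(o,target):
    M=R.from_rotvec(o["tool_rot"]).as_matrix(); print("tool cm",(M.T@(np.array(target)-o["tool_pos"])*100).round(2)); print(M.round(3))
E
python3 - <<'E'
from h import *
for n in("top","scene"):
    d=viewer.get_image(n)
    print(n,"red",ang(d,red(d),.048)); 
    f=d["frame"].astype(int); b=(f[...,2]>1.5*f[...,0])&(f[...,2]>70)
    print("blue",ang(d,b,.05))
    cv2.imwrite(f"pics/{n}1.png",d["frame"][:,:,::-1])
o=tip(); totool(o,(.530,.105,.12))
E
```

```text
top red (np.int64(277), np.float64(0.10310317915690631), np.float64(-13.6378803122987))
blue (np.int64(150), np.float64(0.1409494527644215), np.float64(125.72871938959784))
scene red (np.int64(388), np.float64(0.10424039523683594), np.float64(-13.585809519622037))
blue (np.int64(196), np.float64(0.14094853760660747), np.float64(122.95352180720342))
t 1.25 p [0.4498 0.2281 0.2269] F [-0.5  0.7  0.6] op 0.0004
tool cm [11.27 10.71 -9.39]
[[ 0.957 -0.003  0.291]
 [-0.291 -0.004  0.957]
 [-0.001 -1.    -0.005]]
```

servo_tool:
  commands: [0, 0, 0, 2.5, 2, -2.1, 0, 0, 0, 0, 2.5, 2, -2.1, 0, 0, 0, 0, 2.5, 2, -2.1, 0, 0, 0, 0, 2.5, 2, -2.1, 0, 0, 0, 0, 1, 2, -0.8, 0, 0, 0, 0, 0, 0, 0, 0]

```text
t: 1.85
tool_pos: [0.5292, 0.109, 0.1243]
tool_rot: [-1.558, 0.23, -0.227]
contact_force: [-1.0, 1.1, -1.5]
opening: 0.0004
```

Run:
```python
from h import *
d=viewer.get_image("scene"); cv2.imwrite("pics/s2.png",d["frame"][:,:,::-1])
o=tip(); totool(o,(.530,.105,.064))
```

```text
t 1.9 p [0.5299 0.1097 0.126 ] F [-0.3  0.7 -0.2] op 0.0
tool cm [ 0.14  6.2  -0.46]
[[ 0.958  0.001  0.286]
 [-0.286  0.001  0.958]
 [ 0.    -1.     0.002]]
```

View pics/s2.png

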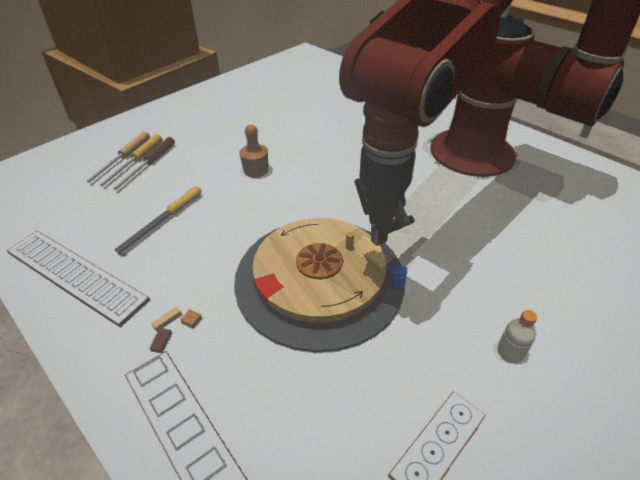

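The closed fingertip is at about (378,240), on the +y side of the peg at (350,240). I'm descending now.

servo_tool:
  commands: [0, 0, 0, 0, 2.2, -0.2, 0, 0, 0, 0, 0, 2.2, 0, 0, 0, 0, 0, 0, 1.3, 0, 0, 0, 0, 0, 0, 0, 0, 0]

```text
t: 2.3
tool_pos: [0.5311, 0.1134, 0.0734]
tool_rot: [-1.554, 0.217, -0.23]
contact_force: [0.4, 0.8, -0.7]
opening: 0.0001
```

Run:
```python
from h import *
d=viewer.get_image("scene"); cv2.imwrite("pics/s3.png",cv2.resize(d["frame"][150:350,220:470,::-1],None,fx=3,fy=3))
o=tip(); totool(o,(.5131,.0371,.064))
```

```text
t 2.35 p [0.5319 0.1134 0.0746] F [-0.3  0.9  0.5] op -0.0003
tool cm [ 0.33  1.01 -7.86]
[[ 0.96   0.011  0.281]
 [-0.281  0.004  0.96 ]
 [ 0.009 -1.     0.007]]
```

View pics/s3.png

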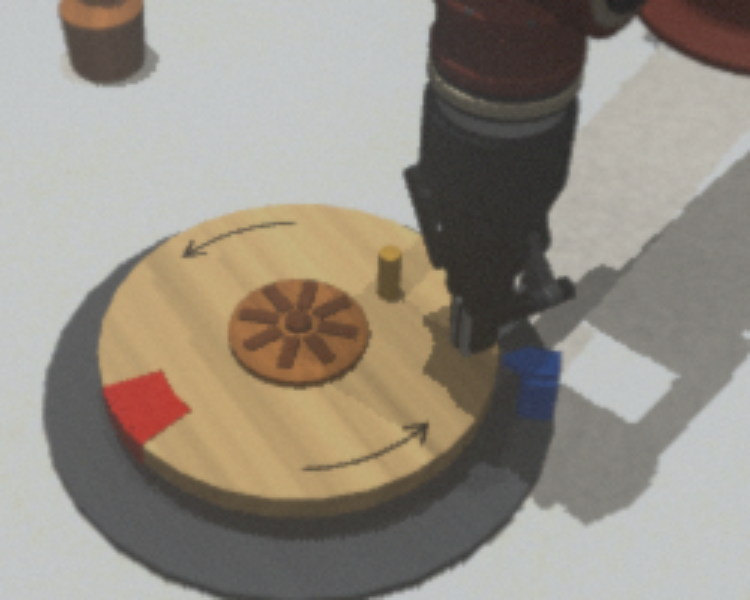

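servo_tool:
  commands: [0, 0, 0, 0.1, 0.7, -1, 0, 0, 0, 0, 0, 0.5, -1, 0, 0, 0, 0, 0, 0, 0, 0]

```text
t: 2.65
tool_pos: [0.5291, 0.0936, 0.0652]
tool_rot: [-1.553, 0.209, -0.234]
contact_force: [0.5, -0.4, -0.3]
opening: -0.0
```

Run:
```python
from h import *
o=tip(); totool(o,(.5131,.0371,.064))
```

```text
t 2.65 p [0.5291 0.0936 0.0652] F [ 0.5 -0.4 -0.3] op -0.0
tool cm [ 0.04  0.07 -5.87]
[[ 0.96   0.016  0.279]
 [-0.279  0.004  0.96 ]
 [ 0.014 -1.     0.009]]
```

servo_tool:
  commands: [0, 0, 0, 0, 0.1, -1.5, 0, 0, 0, 0, 0, 0, -1.5, 0, 0, 0, 0, 0, 0, -1.5, 0, 0, 0, 0, 0, 0, -1.5, 0, 0, 0, 0, 0, -1, 1.5, 0, 0, 0, 0, 0, -3, 1, 0, 0, 0, 0, 0, -3, 0, 0]

```text
t: 3.35
tool_pos: [0.5136, 0.0535, 0.1327]
tool_rot: [-1.551, 0.221, -0.233]
contact_force: [1.0, -0.1, 1.1]
opening: -0.0001
```

Run:
```python
from h import *
o=tip()
for i in range(4):
    t=monitor.get_obs()["t"]; d=viewer.get_image("top"); print(t,ang(d,red(d),.048))
cv2.imwrite("pics/t4.png",d["frame"][:,:,::-1])
totool(o,(.492,-.037,.10))
```

```text
t 3.35 p [0.5136 0.0535 0.1327] F [ 1.  -0.1  1.1] op -0.0001
3.35 (np.int64(281), np.float64(0.10315011336804655), np.float64(60.882445806584265))
3.4 (np.int64(285), np.float64(0.1030248015909367), np.float64(69.08676987550126))
3.45 (np.int64(279), np.float64(0.1023903529033433), np.float64(76.93957810438121))
3.5 (np.int64(177), np.float64(0.10257528990961262), np.float64(81.11370187199383))
tool cm [ 0.49  3.19 -9.32]
[[ 0.958  0.009  0.285]
 [-0.285  0.007  0.958]
 [ 0.006 -1.     0.009]]
```

View pics/t4.png

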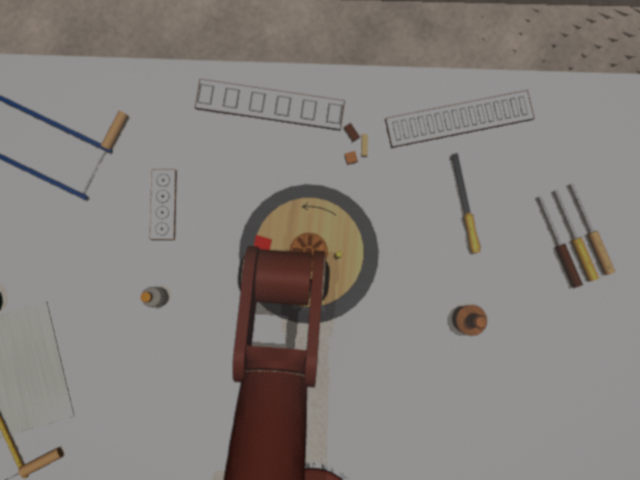

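The push worked and the disc turns counter-clockwise at about 2.8 rad/s. The mark is near (262,243), and the arm hides the lower part of the disc. Next I'm moving above the outer ring.

servo_tool:
  commands: [0, 0, 0, -0.9, 0, -3.3, 0, 0, 0, 0, -0.9, 0, -3.3, 0, 0, 0, 0, 0, 0, 0, 0]

```text
t: 3.85
tool_pos: [0.4754, -0.0055, 0.1284]
tool_rot: [-1.551, 0.221, -0.229]
contact_force: [-0.0, -0.4, -1.0]
opening: -0.0001
```

Run:
```python
from h import *
o=tip()
totool(o,(.478,-.005,.065))
```

```text
t 3.85 p [ 0.4754 -0.0055  0.1284] F [-0.  -0.4 -1. ] op -0.0001
tool cm [0.21 6.34 0.07]
[[ 0.959  0.006  0.283]
 [-0.283  0.008  0.959]
 [ 0.004 -1.     0.009]]
```

servo_tool:
  commands: [0, 0, 0, 0.1, 2.2, 0, 0, 0, 0, 0, 0, 2.2, 0, 0, 0, 0, 0, 0, 1.3, 0, 0, 0, 0, 0, 0, 0, 0, 0]

```text
t: 4.25
tool_pos: [0.4745, -0.0049, 0.0662]
tool_rot: [-1.549, 0.226, -0.227]
contact_force: [-0.4, -0.4, -0.4]
opening: -0.0
```

Run:
```python
from h import *
o=tip()
totool(o,(.478,-.005,.058))
for i in range(3):
  for n in("top","scene"):
    t=monitor.get_obs()["t"]; d=viewer.get_image(n); print(n,t,ang(d,red(d),.048)); cv2.imwrite(f"pics/{n}5.png",d["frame"][:,:,::-1])
```

```text
t 4.25 p [ 0.4745 -0.0049  0.0662] F [-0.4 -0.4 -0.4] op -0.0
tool cm [0.34 0.82 0.08]
[[ 0.959  0.002  0.285]
 [-0.285  0.01   0.958]
 [-0.001 -1.     0.01 ]]Traceback (most recent call last):
  File "<stdin>", line 6, in <module>
  File "h.py", line 20, in ang
    P=pts(d,mk,z); r=P[:,:2]-C; k=np.hypot(*r.T); s=(k<.17);
  File "h.py", line 6, in pts
    uv=cv2.undistortPoints(np.stack([u,v],1).astype(float)[:,None],d["camera_matrix"],np.array(d["dist_coeffs"]))[:,0]
       ~~~~~~~~~~~~~~~~~~~^^^^^^^^^^^^^^^^^^^^^^^^^^^^^^^^^^^^^^^^^^^^^^^^^^^^^^^^^^^^^^^^^^^^^^^^^^^^^^^^^^^^^^^
cv2.error: OpenCV(4.12.0) /io/opencv/modules/calib3d/src/undistort.dispatch.cpp:347: error: (-215:Assertion failed) CV_IS_MAT(_src) && CV_IS_MAT(_dst) && (_src->rows == 1 || _src->cols == 1) && (_dst->rows == 1 || _dst->cols == 1) && _src->cols + _src->rows - 1 == _dst->rows + _dst->cols - 1 && (CV_MAT_TYPE(_src->type) == CV_32FC2 || CV_MAT_TYPE(_src->type) == CV_64FC2) && (CV_MAT_TYPE(_dst->type) == CV_32FC2 || CV_MAT_TYPE(_dst->type) == CV_64FC2) in function 'cvUndistortPointsInternal'
```

servo_tool:
  commands: [0, 0, 0, 0.3, 0.6, 0, 0, 0, 0, 0, 0, 0, 0, 0]

```text
t: 4.5
tool_pos: [0.4791, -0.0055, 0.0618]
tool_rot: [-1.549, 0.223, -0.229]
contact_force: [-1.1, -0.4, -1.0]
opening: -0.0
```

```bash
cat >> h.py <<'E'
def track(T,step=1,cams=("top","scene")):
    import json
    t0=monitor.get_obs()["t"]; i=0
    while True:
        t=monitor.get_obs()["t"]
        if t-t0>=T-1e-6: break
        n=cams[i%len(cams)]; i+=1
        d=viewer.get_image(n); m=red(d)
        if m.sum()>60:
            c,r,a=ang(d,m,.048)
            if c>=60: open("log.txt","a").write(f"{t} {n} {c} {r:.4f} {a:.2f}\n")
    return d
E
python3 - <<'E'
from h import *
o=tip()
d=track(2.2); cv2.imwrite(f"pics/scene6.png",d["frame"][:,:,::-1])
tip()
E
cat log.txt
```

```text
t 4.5 p [ 0.4791 -0.0055  0.0618] F [-1.1 -0.4 -1. ] op -0.0
t 6.7 p [ 0.4791 -0.0057  0.0621] F [-0.8 -0.2 -0.7] op 0.0
4.5 top 216 0.1014 -117.78
4.55 scene 231 0.1015 -112.13
4.6 top 282 0.1031 -105.68
4.65 scene 251 0.1021 -97.75
4.7 top 284 0.1030 -91.18
4.75 scene 264 0.1028 -83.17
4.8 top 280 0.1029 -76.67
4.85 scene 281 0.1033 -68.98
4.9 top 275 0.1029 -62.25
4.95 scene 303 0.1035 -54.74
5.0 top 277 0.1032 -48.22
5.05 scene 327 0.1038 -40.76
5.1 top 268 0.1029 -33.95
5.15 scene 356 0.1039 -26.92
5.2 top 274 0.1029 -20.24
5.25 scene 390 0.1042 -13.30
5.3 top 274 0.1027 -6.53
5.35 scene 410 0.1042 0.24
5.4 top 275 0.1027 7.19
5.45 scene 435 0.1042 13.62
5.5 top 272 0.1029 20.75
5.55 scene 449 0.1042 26.86
5.6 top 275 0.1030 34.11
5.65 scene 459 0.1039 40.10
5.7 top 276 0.1029 47.25
5.75 scene 455 0.1037 53.04
5.8 top 280 0.1030 60.58
5.85 scene 445 0.1032 66.20
5.9 top 284 0.1031 73.64
5.95 scene 433 0.1029 79.07
6.0 top 280 0.1031 86.30
6.05 scene 409 0.1028 92.08
6.1 top 284 0.1031 99.38
6.15 scene 387 0.1025 104.73
6.2 top 287 0.1033 111.86
6.25 scene 364 0.1021 117.42
6.3 top 292 0.1033 124.48
6.35 scene 337 0.1018 130.10
6.4 top 289 0.1036 136.45
6.45 scene 244 0.1009 139.87
6.5 top 137 0.1050 143.07
6.55 scene 97 0.0978 151.23
```

View pics/scene6.png

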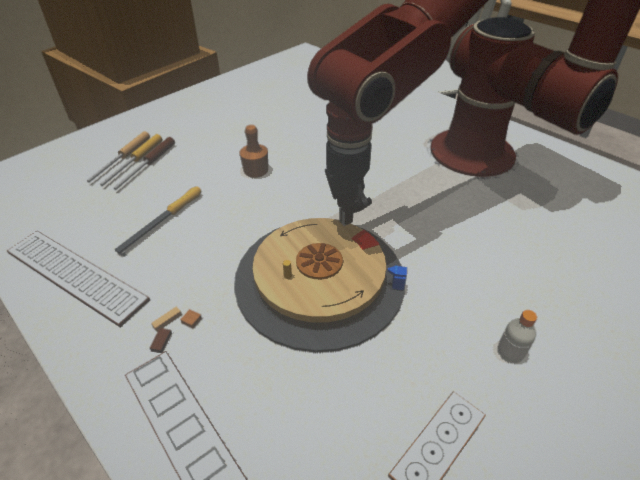

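servo_tool:
  commands: [0, 0, 0, 0, 0.5, 0, 0]

```text
t: 6.8
tool_pos: [0.4798, -0.0057, 0.0577]
tool_rot: [-1.549, 0.222, -0.231]
contact_force: [-0.6, 0.0, 0.2]
opening: -0.0
```

```bash
cat >> h.py <<'E'
def fit(P=125.5):
    from scipy.optimize import least_squares, brentq
    D=[l.split() for l in open("log.txt")]; D=[(float(x[0]),float(x[4])) for x in D if x[1]=="top" and int(x[2])>255 and .1015<float(x[3])<.1045]
    t,a=np.array(D).T; a=np.unwrap(np.radians(a)); 
    g=lambda p,t:p[0]+ (p[1]+p[3]/p[2])/p[2]*(1-np.exp(-p[2]*(t-t[0] if 0 else t-T0)))-p[3]/p[2]*(t-T0)
    T0=t[0]
    # prior on k, c
    s=least_squares(lambda p:np.r_[(g(p,t)-a)/.01,(p[2]-.1)/.015,(p[3]-.05)/.003],[a[0],2.6,.1,.05],loss="soft_l1"); p=s.x
    w=lambda t:(p[1]+p[3]/p[2])*np.exp(-p[2]*(t-T0))-p[3]/p[2]
    print("p",p.round(4),"rms deg",np.degrees(np.std(g(p,t)-a)).round(2),"n",len(t),"last",t[-1])
    for k in range(-1,6):
        y=np.radians(P)+2*np.pi*k
        if g(p,t[0])<y:
            tt=np.arange(T0,T0+40,.005); tt=tt[w(tt)>0]; j=np.searchsorted(g(p,tt),y)
            if j<len(tt): print("pass",k,tt[j].round(3),"w",w(tt[j]).round(3))
E
python3 - <<'E'
from h import *
fit()
o=tip()
d=track(2.0,cams=("top",)); tip(); fit()
E
```

```text
p [-1.8468  2.5655  0.0781  0.0498] rms deg 0.13 n 19 last 6.4
pass 0 6.315 w 2.164
pass 1 9.77 w 1.501
pass 2 15.57 w 0.722
t 6.8 p [ 0.4798 -0.0057  0.0577] F [-0.6  0.   0.2] op -0.0
t 8.8 p [ 0.4791 -0.0056  0.0571] F [-0.1 -0.6 -0. ] op 0.0001
p [-1.8406  2.5456  0.0704  0.0496] rms deg 0.2 n 49 last 8.75
pass 0 6.31 w 2.177
pass 1 9.69 w 1.567
pass 2 14.95 w 0.865
```

servo_tool:
  commands: [0, 0, 0, 0, 0.4, 0, 0]

```text
t: 8.9
tool_pos: [0.4797, -0.0057, 0.0536]
tool_rot: [-1.549, 0.222, -0.23]
contact_force: [0.4, 1.0, 0.6]
opening: -0.0002
```

```bash
python3 - <<'E'
from h import *
tip()
d=track(4.8,cams=("top",)); cv2.imwrite("pics/top7.png",d["frame"][:,:,::-1]); tip(); fit()
E
tail -5 log.txt
```

```text
t 8.9 p [ 0.4797 -0.0057  0.0536] F [0.4 1.  0.6] op -0.0002
t 13.7 p [ 0.4791 -0.0056  0.0531] F [ 0.2 -0.1 -0.3] op 0.0003
p [-1.8395  2.5463  0.0807  0.0267] rms deg 0.16 n 120 last 13.65
pass 0 6.31 w 2.176
pass 1 9.685 w 1.578
pass 2 14.77 w 0.936
13.45 top 281 0.1029 49.66
13.5 top 279 0.1029 52.73
13.55 top 280 0.1031 55.73
13.6 top 280 0.1031 58.88
13.65 top 281 0.1030 62.02
```

View pics/top7.png

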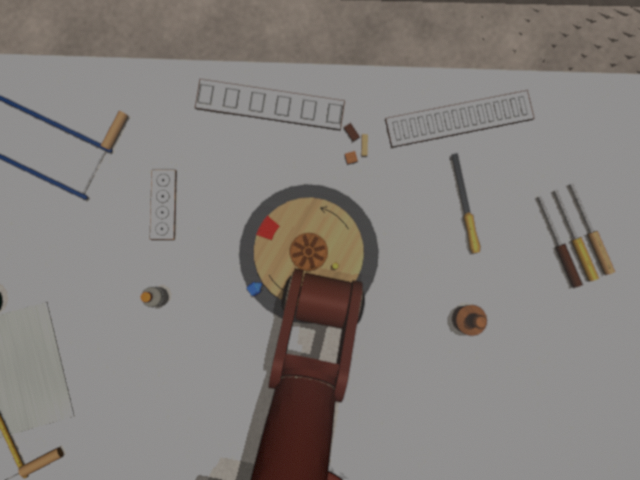

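The mark is at (267,228), turning toward the pointer at (255,289). It should pass at 14.77 s, so the press starts at 14.70 s.

```bash
python3 - <<'E'
from h import *
d=track(1.0,cams=("top",)); tip(); fit()
E
tail -2 log.txt
```

```text
t 14.7 p [ 0.4791 -0.0056  0.0531] F [ 0.4 -1.   0.6] op 0.0004
p [-1.8408  2.5487  0.0826  0.0234] rms deg 0.15 n 140 last 14.65
pass 0 6.31 w 2.176
pass 1 9.685 w 1.578
pass 2 14.765 w 0.94
pass 3 29.835 w 0.069
14.6 top 287 0.1033 116.79
14.65 top 287 0.1034 119.54
```

servo_tool:
  commands: [0, 0, 0, 0, 0.8, 0, 0, 0, 0, 0, 0, 0.3, 0, 0]

```text
t: 14.9
tool_pos: [0.4815, -0.0075, 0.0479]
tool_rot: [-1.554, 0.22, -0.229]
contact_force: [-16.4, -3.4, 27.8]
opening: -0.0001
```

Run:
```python
from h import *
for i in range(3):
    tip(); d=viewer.get_image("top"); print(ang(d,red(d),.048))
cv2.imwrite("pics/t8.png",cv2.resize(d["frame"][170:335,225:395,::-1],None,fx=3.5,fy=3.5))
```

```text
t 14.9 p [ 0.4815 -0.0075  0.0479] F [-16.4  -3.4  27.8] op -0.0001
(np.int64(299), np.float64(0.1032916460399083), np.float64(127.73861443426084))
t 14.95 p [ 0.4815 -0.0077  0.0479] F [-11.5  -3.9  22.8] op 0.0
(np.int64(299), np.float64(0.10332184971719545), np.float64(127.74124233953405))
t 15.0 p [ 0.4815 -0.0075  0.0479] F [-12.1  -3.5  22.6] op -0.0003
(np.int64(297), np.float64(0.10332832626761623), np.float64(127.66774953163895))
```

View pics/t8.png

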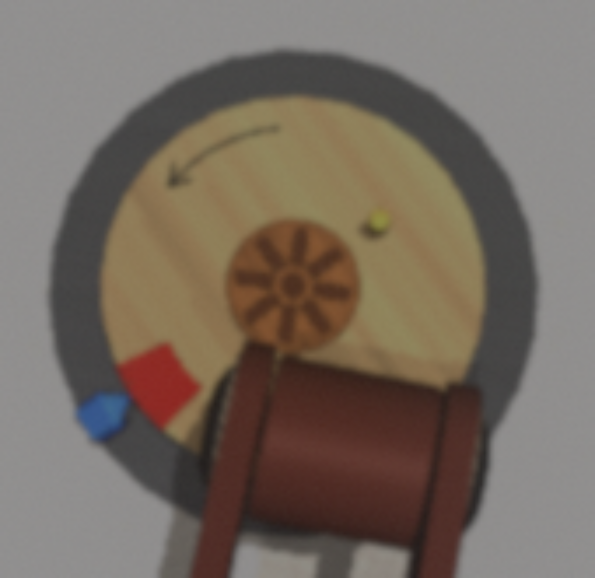

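The disc has stopped with the red band at the pointer, about 2° off its middle, and the fingertip is pressing with about 23 N. I'll check that it stays still before handing in.

Run:
```python
from h import *
for i in range(12): d=viewer.get_image("top")
print(ang(d,red(d),.048)); tip()
d=viewer.get_image("scene"); cv2.imwrite("pics/s9.png",d["frame"][:,:,::-1])
print(ticket.finish_job())
```

```text
(np.int64(295), np.float64(0.10334960826730905), np.float64(127.59747607303848))
t 15.65 p [ 0.4815 -0.0075  0.0479] F [-11.6  -3.4  23.2] op 0.0
the job is handed in; nothing more can be done
None
```

View pics/s9.png

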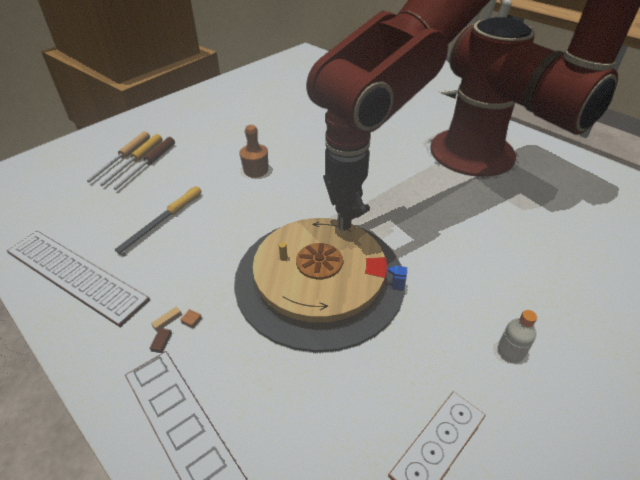

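The turntable runs free and is parked with the blue pointer in the red band, and the job is handed in at about 15.7 s of the 64 s allowed.

- **Flick:** I gave the peg one short counter-clockwise push at about 0.15 m/s, which set the disc turning at about 2.8 rad/s. It then coasted untouched for a bit over two turns.
- **Stop:** I pressed the closed fingertip once on the outer ring, about 0.1 m from the axis, while the disc still turned at 0.94 rad/s.
- **Last checks:** The red band's middle is at 127.6–127.7° and the pointer at about 125.5°, so it is 2° off with 12° allowed either way. The angle moved by about 0.1° (within measuring noise) over the last 0.75 s, and the fingertip presses with about 23 N. The mallet, glue bottle, file and pattern board look unmoved in the last picture.
- **Disagreements:** The scene camera put the pointer at 123°, because it also sees the block's side; by that reading the band is still within about 5°. My coasting fit came out with less constant drag than stated (0.023 against 0.05 rad/s lost per second), but it predicted the last pass well enough to time the stop.

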